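# Fetch the baking moulds from behind the canisters and nest them

## Robot

A 6-joint arm with a two-finger parallel gripper is mounted at the origin on the work surface. World frame = base frame: x ahead of the robot, y to its left, z up, the work surface at z = 0. Lengths are in mm, angles in rad, forces in N, time in s.
With the tool pointing down it reaches from about 400 to 925 mm from the base axis. Payload 12.5 kg.
Tool frame: the origin (TCP) lies midway between the tips of the shut fingers; the grasp point (between the pads) lies 19 mm behind it; z points along the fingers, y is the line along which they close (so a half turn about z gives the same grasp; the last joint's range is limited). The gripper opens to 95 mm and grips with 3 to 60 N. Pads are 20 mm wide; open, the fingers measure 119 mm over their backs; the gripper's body (75 mm by 180 mm) begins 59 mm behind the grasp point.
Start: joints at [1.216, 0.491, 1.559, -0, 1.092, -0.106], TCP at [153.883, 605.778, 214.661] pointing down, gripper open.
Joint ranges: [-3.1, 3.1], [-0.84, 2.19], [0.05, 2.79], [-1.13, 4.28], [0.06, 2.93], [-2.69, 2.69]. Speed limits (rad/s): [2.22, 2.22, 2.79, 3.14, 3.14, 3.14].

## Interface

Orientations are given as [roll, pitch, yaw] about the fixed x, y, z axes, in that order (R = Rz(yaw) Ry(pitch) Rx(roll)).
In Python, from cell import state, read_camera, camera_info, env gives the robot as it stands.
- The arm moves only by the tool move_arm, never from a script. Its argument "commands" is a list of rows, each a list of 3 entries, a list of its own where there are three numbers: the shift along the world's x, y, z in cm, then the turn, a rotation vector about the world's x, y, z in degrees, then the opening, from 0 (shut) to 1 (fully open). A call has 1 to 10 rows; each row shifts and turns the commanded pose from where the row before left it; what a row does not reach is not made up. A row lasts 1/10 s, in which the tool goes at most 50 mm and 8.59 degrees, less where a joint would pass 70% of its speed; a pose out of reach is approached as far as the arm can. A call with a gripper value outside its range is refused whole. The fingers move at their own pace and stop on an object; the grip force is fixed at half the most. Time passes only in rows, so rows that do not move let the fingers close. It gives the time, the measured TCP pose, the force, the opening and the grip force at its end, in the units of the state.
- state(): the state, without advancing time (a new reading comes with each control period).
- read_camera(name): name is "scene" or "top" or "wrist"; returns the picture (384x512x3 uint8, blue, green, red); there is no depth.
- camera_info(name): a dict with "K" (3x3 intrinsics, pixels), "cam_to_world" (4x4, takes a point from camera to world coordinates). Camera axes: x right, y down, z forward; pixel columns grow to the right and rows downward; lengths in mm; the calibration is good to about 2 mm. A picture is of the moment at which its call begins: read the wrist's pose just before it. camera_info takes no time and is no camera call; for the wrist camera it gives the pose at the moment of the call.
- env.job_done(): hands the job in; it is judged then, once.
The state is a dict: "t": time; "joints": joint angles; "qvel": joint speeds; "tau": joint torques, N m; "eef_pos": TCP position; "tcp_rot": TCP orientation; "ft_force": force on the tool from outside, world axes, zero at the start; "moment": the same for the moment, N m; "opening": opening from 0.0 (shut) to 1.0 (fully open); "grip_force": force on a finger pad.
Only numpy, scipy, OpenCV 4.12 (cv2) and the standard library are available. Lean on these libraries where they do the work, as an engineer would, in place of code of your own. Each camera call takes 0.05 s, during which the arm holds its last target. There are 200 camera calls.

## Task

Two lidded canisters stand in the way of two steel baking moulds in the wooden bays: first move both canisters onto the wooden board at the side, leaving the moulds where they are, and keep the canisters upright throughout. Then stand the middle-sized mould in the wide tin on the table, and the tall narrow mould inside the middle-sized one. Finally put each canister back upright on the spot it came from.

Things in the scene. Friction and masses are not known exactly. Their poses are not given: they have to be found in the camera images.
- tall_canister_mid (a point): Taller of two white ceramic canisters with dark wooden lid and knob. Body diameter 60 mm, 105 mm high with the lid (fixed on); knob an upright cylinder of diameter 26 mm, 38 mm high, on the axis: lift it by this. 143 mm high in all, up to 0.5 kg. Point: on the axis, 71.5 mm above the underside (knob's middle 52.5 mm above the point); z up. Starts on the front spot of either bay.
- squat_canister_mid (a point): Shorter, wider canister of the same make. Body diameter 66 mm, 75 mm high with the lid (fixed on); knob diameter 26 mm, 38 mm high, on the axis: lift it by this. 113 mm high in all, up to 0.5 kg. Point: on the axis, 56.5 mm above the underside (knob's middle 37.5 mm above the point); z up. Starts on the front spot of the other bay.
- middle_mould_mid (a point): Middle-sized mould: open, slightly tapered round steel cup, outer diameter 64 mm at the rim, 60 mm at the foot, 72 mm high, wall and floor 3 mm, 0.1 kg. Point: on its axis, 36 mm above its underside; z up. Starts upright at the back of either bay, about 10 mm behind the canister; it stands in the tin with its upper part above the tin's rim.
- narrow_mould_mid (a point): Tall narrow mould: open, slightly tapered round steel cup, outer diameter 38 mm at the rim, 34 mm at the foot, 112 mm high, wall and floor 3 mm, 0.1 kg. Point: on its axis, 56 mm above its underside; z up. Starts upright at the back of the other bay; it is taller than the middle-sized mould and stands out of it when nested.
- wide_tin_mid (a point): Wide low round open steel tin standing loose on the table, outer diameter 100 mm, inner diameter 94 mm at the rim and 92 mm at the floor, 35 mm high, wall and floor 3 mm, 0.3 kg. Point: on its axis, 17.5 mm above its underside; z up. It stands left or right of the bays.
- bay_a: Fixed wooden bay, open at the top and front (-x, to the robot): 190 mm along x, 104 mm along y, floor 6 mm thick, side walls 70 mm high and 92 mm apart inside, back wall at +x 30 mm high, inner face at x = +89 mm. Origin: centre of its underside, on the table; z up. Canister spot (cork disc, diameter 70 mm, flush) centred at x = -55 mm, y = 0; mould at about x = +22 mm, y = 0.
- bay_b: Second bay, identical to the first, beside it on its right (-y). Same origin, axes and sizes.
- board: Fixed light wooden board on the table, the side area for the canisters: 230 mm along x, 120 mm along y, 18 mm thick. Origin: centre of its underside; z up. It lies on the other side of the bays from the wide tin. Both canisters fit on it, one behind the other along its x.
Mind the look-alikes: they are no part of the job. Leave any orange look-alike of the part that bears narrow_mould_mid alone.

How it is judged (in metres and radians):
On the way, in this order (a step that is already met when the one before it is completed fails the run):
1. both canisters stand upright on the side board while both moulds are still where they were (x of tall_canister_mid in the frame of board between -0.11 and 0.11 m and y of tall_canister_mid in the frame of board between -0.055 and 0.055 m and z of tall_canister_mid in the frame of board between 0.0835 and 0.0955 m and angle between each of tall_canister_mid, squat_canister_mid's own z axis and vertical below 0.12 rad and linear speed of each of tall_canister, squat_canister below 0.03 m/s and x of squat_canister_mid in the frame of board between -0.11 and 0.11 m and y of squat_canister_mid in the frame of board between -0.055 and 0.055 m and z of squat_canister_mid in the frame of board between 0.0685 and 0.0805 m and distance of each of middle_mould_mid, narrow_mould_mid from where it was at the start of the episode below 0.02 m), for 0.2 s.
2. the middle-sized mould stands in the wide tin (z of middle_mould_mid in the frame of wide_tin_mid between 0.0155 and 0.0275 m and horizontal distance between middle_mould_mid and wide_tin_mid below 0.018 m and angle between middle_mould_mid's own z axis and vertical below 0.1 rad and linear speed of middle_mould below 0.03 m/s), for 0.2 s.
3. the narrow mould stands in the middle-sized mould, which stands in the tin (all of step 2 and z of narrow_mould_mid in the frame of middle_mould_mid between 0.017 and 0.029 m and horizontal distance between narrow_mould_mid and middle_mould_mid below 0.015 m and angle between narrow_mould_mid's own z axis and vertical below 0.1 rad and linear speed of narrow_mould below 0.03 m/s), for 0.2 s.
4. both canisters are back where they came from (distance of each of tall_canister_mid, squat_canister_mid from where it was at the start of the episode below 0.015 m and angle between each of tall_canister_mid, squat_canister_mid's own z axis and vertical below 0.1 rad and linear speed of each of tall_canister, squat_canister below 0.03 m/s), for 0.2 s.
At the end, for the whole second after the job is handed in: The wide tin stands flat on the table; the middle-sized mould stands upright on its floor (axes within 18 mm) and the narrow mould upright on the floor of the middle-sized one (within 15 mm); each canister stands upright within 15 mm of where it started; all at rest (all of step 3 and all of step 4 and linear speed of wide_tin below 0.03 m/s and angle between wide_tin_mid's own z axis and vertical below 0.1 rad and height (world z) of wide_tin_mid below 0.025 m); the robot touches nothing.
It fails at once if a canister is tipped by more than about 30 degrees (angle between any of tall_canister_mid, squat_canister_mid's own z axis and vertical above 0.55 rad).
It also fails if it takes over 136 s, if anything falls off the work surface, if the arm or the gripper's body presses on something with over 40 N, if the wrist force passes 120 N, or if a joint passes its speed limit or range.

## Working session

There is one attempt and no reset: what is moved stays moved. The work goes in short steps, Python scripts to look and compute and a tool call to move; the robot and the scene stay as the last step left them, time stands still between calls to the robot, and variables do not carry over. Pictures are saved under pics/ and viewed, at most 14 in all, crops included, and the job is handed in when it is done.

Besides the shell and the picture viewer there is one more tool, called after "Emit:" in YAML: its name, and indented under it one key for each argument. move_arm: Moves the arm, as the interface text tells. Its arguments: {"type":"object","properties":{"commands":{"type":"array"}},"required":["commands"]}

```bash
mkdir -p pics; ls
python3 - <<'E'
from cell import *
import cv2
for n in("scene","top"):
    cv2.imwrite(f"pics/{n}1.png",read_camera(n)); c=camera_info(n); print(n,c["K"],c["cam_to_world"])
s=state();print(s)
E
```

```text
pics
scene [[448.26554636   0.         257.29002682]
 [  0.         448.26554636 187.164327  ]
 [  0.           0.           1.        ]] [[-6.07624037e-01  4.93037511e-01 -6.22661258e-01  1.23390355e+03]
 [ 7.93871970e-01  3.53666205e-01 -4.94658984e-01  5.04437513e+02]
 [-2.36711899e-02 -7.94880009e-01 -6.06304747e-01  7.32804466e+02]
 [ 0.00000000e+00  0.00000000e+00  0.00000000e+00  1.00000000e+00]]
top [[406.95434641   0.         253.44513512]
 [  0.         406.95434641 195.08879693]
 [  0.           0.           1.        ]] [[-7.62797689e-02 -9.70421739e-01  2.29048129e-01  3.79402066e+02]
 [-9.97075515e-01  7.53150979e-02 -1.29635708e-02  4.59533366e+00]
 [-4.67065138e-03 -2.29367139e-01 -9.73328773e-01  1.01376608e+03]
 [ 0.00000000e+00  0.00000000e+00  0.00000000e+00  1.00000000e+00]]
{'t': 0.1, 'joints': array([ 1.21640977e+00,  4.91500809e-01,  1.55938844e+00,  3.64477493e-06,
        1.09170244e+00, -1.05610919e-01]), 'qvel': array([ 0.00489295, -0.00047317, -0.00141954,  0.00185544, -0.00200108,
        0.00090591]), 'tau': array([ 3.20383646e-03, -6.13622761e+01, -2.58606881e+01,  6.94291689e-02,
        4.70132427e-02, -1.34954072e-05]), 'eef_pos': array([153.7945217 , 605.56021051, 214.11925729]), 'tcp_rot': array([-3.14059952e+00, -1.08528568e-04,  2.89281528e+00]), 'ft_force': array([-0.20919404, -0.21805696, -0.61107039]), 'moment': array([-0.04256847,  0.02767286, -0.00164082]), 'grip_force': 0.0, 'opening': 1.0000427746061022}
```

View pics/scene1.png

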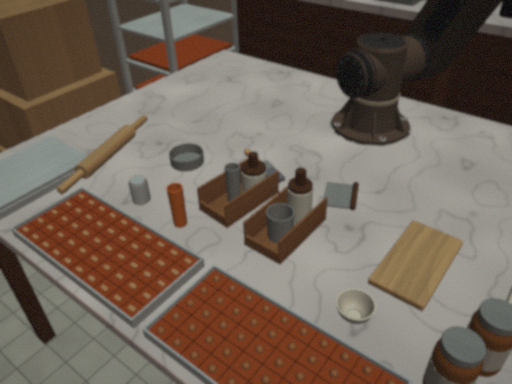

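View pics/top1.png

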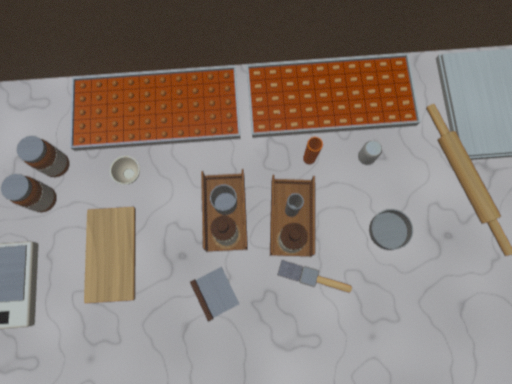

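The top picture shows the board at (110,254), the left bay with the tall canister (knob ~(223,228)) and the middle mould (223,197), and the right bay with the squat canister (292,238) and the grey narrow mould (295,204). The tin is at (390,230).
Narrow mould candidates: grey cup in the bay (295,204), orange tube (313,151), grey pot (370,152). The grey one in the bay fits the description (steel, back of a bay). I'll confirm it in an enlarged crop.

Run:
```python
import cv2
i=cv2.imread("pics/top1.png")
cv2.imwrite("pics/c1.png",cv2.resize(i[135:265,195:335],None,fx=5,fy=5,interpolation=cv2.INTER_CUBIC)[:600])
```

```text
(no output)
```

View pics/c1.png

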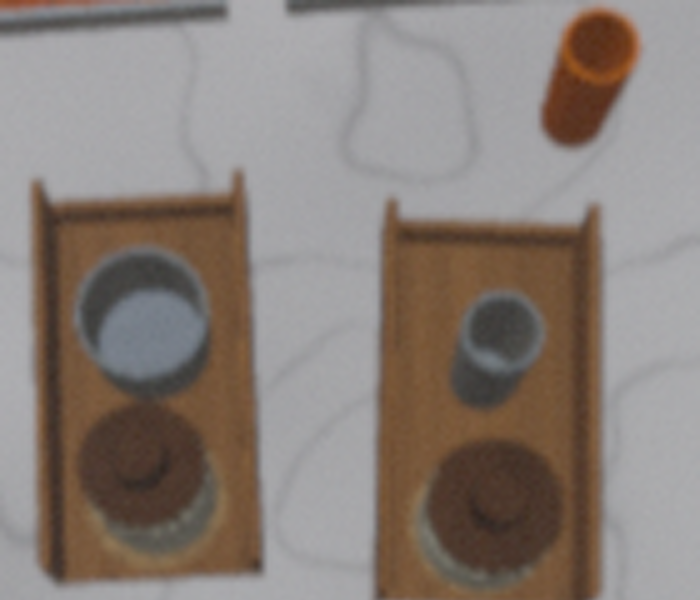

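The crop confirms the target: the grey steel cup, rim centre at crop (503,333), standing in the right bay. The orange tube (600,45) is the look-alike and stays put. Middle mould rim is at (142,312), tall canister lid at (142,466), squat lid at (495,506).

```bash
cat > h.py <<'E'
import numpy as np
from cell import *
def p2w(n,u,v,z,c=None):
    c=c or camera_info(n); T=c["cam_to_world"]; d=T[:3,:3]@np.linalg.solve(c["K"],[u,v,1.]); o=T[:3,3]
    return (o+d*(z-o[2])/d[2])[:2].round(1)
E
python3 - <<'E'
from h import *
import cv2
f=lambda u,v:((u+.5)/5-.5+195,(v+.5)/5-.5+135)
for n,u,v,z in [("mid",142,312,78),("tall",142,466,111),("nar",503,333,118),("squat",495,506,81),("orange",600,46,118),
 ("A L back",38,180,70),("A L front",45,565,70),("A R back",239,172,70),("A R front",259,568,70),("B L back",392,202,70),("B L front",379,597,70),("B R back",594,206,70),("B R front",600,595,70)]: print(n,p2w("top",*f(u,v),z))
for q in [(90,208),(135,207),(133,301),(84,302)]: print("board",p2w("top",*q,18))
i=cv2.imread("pics/top1.png")
g=cv2.cvtColor(i,6)[200:260,360:420]
c=cv2.HoughCircles(cv2.resize(g,None,fx=4,fy=4,interpolation=2),3,1,400,param1=100,param2=20,minRadius=70,maxRadius=100)
u,v,r=c[0,0];print(c, p2w("top",360+u/4,200+v/4,35))
E
```

```text
mid [600.6  64.1]
tall [522.1  66.2]
nar [ 568.8 -100. ]
squat [495.9 -92.6]
orange [ 701.5 -158.7]
A L back [671.8 110.9]
A L front [486.  116.5]
A R back [668.2  13.7]
A R front [477.   17.9]
B L back [647.4 -58.8]
B L front [459.5 -36.3]
B R back [ 637.9 -155.5]
B R front [ 452.6 -137.8]
board [612.3 401.3]
board [606.1 288.9]
board [378.5 295.8]
board [385.1 411.9]
[[[119.5 118.5  83. ]]] [ 498.6 -330.9]
```

Emit:
move_arm:
  commands:
    - [[2.5, -3.6, 0], [0, 0, 0], 0.6]
    - [[2.5, -3.6, 0], [0, 0, 0], 0.6]
    - [[2.5, -3.6, 0], [0, 0, 0], 0.6]
    - [[2.5, -3.6, 0], [0, 0, 0], 0.6]
    - [[2.5, -3.6, 0], [0, 0, 0], 0.6]
    - [[2.5, -3.6, 0], [0, 0, 0], 0.6]
    - [[2.5, -3.6, 0], [0, 0, 0], 0.6]
    - [[2.5, -3.6, 0], [0, 0, 0], 0.6]
    - [[2.5, -3.6, 0], [0, 0, 0], 0.6]
    - [[2.5, -3.6, 0], [0, 0, 0], 0.6]

```text
t: 1.1
eef_pos: [404.5, 244.1, 214.6]
tcp_rot: [3.142, -0.0, 2.893]
ft_force: [0.4, 0.0, -0.2]
opening: 0.597
grip_force: 0.0
```

Emit:
move_arm:
  commands:
    - [[2.4, -3.6, 0], [0, 0, 0], 0.6]
    - [[2.4, -3.6, 0], [0, 0, 0], 0.6]
    - [[2.4, -3.6, 0], [0, 0, 0], 0.6]
    - [[2.4, -3.6, 0], [0, 0, 0], 0.6]
    - [[2.2, -3.6, 0], [0, 0, 0], 0.6]
    - [[0, 0, 0], [0, 0, 0], 0.6]
    - [[0, 0, 0], [0, 0, 0], 0.6]
    - [[0, 0, 0], [0, 0, 0], 0.6]

```text
t: 1.9
eef_pos: [521.3, 66.3, 214.5]
tcp_rot: [3.142, -0.001, 2.893]
ft_force: [-0.2, 1.0, 0.4]
opening: 0.604
grip_force: 0.0
```

Run:
```python
from h import *
import cv2
c=camera_info("wrist");i=read_camera("wrist");cv2.imwrite("pics/w1.png",i)
T=np.linalg.inv(c["cam_to_world"])
for p in [(521.5,66.2,149),(521.5,66.2,111),(600.6,64,78),(568.8,-100,118),(496,-92.6,119)]:
    q=c["K"]@(T[:3,:3]@np.array(p)+T[:3,3]);print(p,(q[:2]/q[2]).round(0))
```

```text
(521.5, 66.2, 149) [252. 206.]
(521.5, 66.2, 111) [252. 191.]
(600.6, 64, 78) [269. 254.]
(568.8, -100, 118) [ 91. 283.]
(496, -92.6, 119) [ 66. 210.]
```

View pics/w1.png

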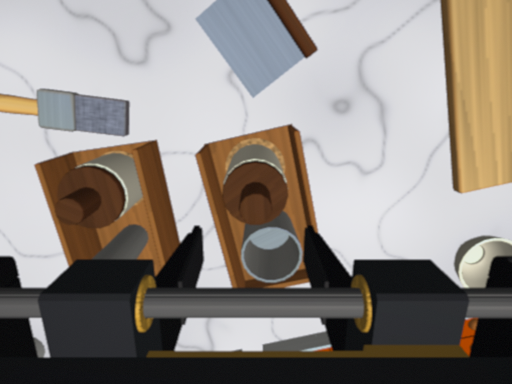

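The wrist view shows the tall knob's top at (257,207), the middle mould's rim at (272,253) and the squat knob at (70,208). All are within about 3 mm of my predictions. Next I grip the tall canister.

Emit:
move_arm:
  commands:
    - [[0, 0.2, -3], [0, 0, 0], 0.6]
    - [[0, 0, -3], [0, 0, 0], 0.6]
    - [[0, 0, -2], [0, 0, 0], 0.6]
    - [[0, 0, -1.6], [0, 0, 0], 0.6]
    - [[0, 0, 0], [0, 0, 0], 0.6]
    - [[0, 0, 0], [0, 0, 0], 0]
    - [[0, 0, 0], [0, 0, 0], 0]
    - [[0, 0, 0], [0, 0, 0], 0]
    - [[0, 0, 0], [0, 0, 0], 0]
    - [[0, 0, 0], [0, 0, 0], 0]

```text
t: 2.95
eef_pos: [522.1, 67.8, 119.1]
tcp_rot: [3.141, 0.001, 2.893]
ft_force: [-0.3, 0.0, 3.0]
opening: 0.27
grip_force: 30.0
```

Emit:
move_arm:
  commands:
    - [[0, 0, 1], [0, 0, 0], 0]
    - [[0, 0, 2.5], [0, 0, 0], 0]
    - [[0, 0, 2.5], [0, 0, 0], 0]
    - [[0, 0, 2.5], [0, 0, 0], 0]
    - [[0, 0, 1.5], [0, 0, 0], 0]
    - [[0.1, 1, 0], [0, 0, 0], 0]
    - [[0.2, 2, 0], [0, 0, 0], 0]
    - [[0.3, 2.5, 0], [0, 0, 0], 0]
    - [[0.3, 3, 0], [0, 0, 0], 0]
    - [[0.3, 3, 0], [0, 0, 0], 0]

```text
t: 3.95
eef_pos: [533.4, 184.3, 217.6]
tcp_rot: [-3.141, -0.002, 2.892]
ft_force: [0.8, -0.1, -4.4]
opening: 0.269
grip_force: 30.0
```

Emit:
move_arm:
  commands:
    - [[0.3, 3, 0], [0, 0, 0], 0]
    - [[0.3, 3, 0], [0, 0, 0], 0]
    - [[0.3, 3, 0], [0, 0, 0], 0]
    - [[0.3, 2.5, 0], [0, 0, 0], 0]
    - [[0.3, 2.5, 0], [0, 0, 0], 0]
    - [[0.2, 1.5, 0], [0, 0, 0], 0]
    - [[0, 1, 0], [0, 0, 0], 0]
    - [[0, 0, 0], [0, 0, 0], 0]
    - [[0, 0, 0], [0, 0, 0], 0]

```text
t: 4.85
eef_pos: [550.7, 347.2, 218.4]
tcp_rot: [-3.141, -0.0, 2.893]
ft_force: [-0.3, -0.3, -3.7]
opening: 0.265
grip_force: 30.0
```

Emit:
move_arm:
  commands:
    - [[0, 0, -2.5], [0, 0, 0], 0]
    - [[0, 0, -2.5], [0, 0, 0], 0]
    - [[0, 0, -2], [0, 0, 0], 0]
    - [[0, 0, -1], [0, 0, 0], 0]
    - [[0, 0, -0.4], [0, 0, 0], 0]
    - [[0, 0, -0.2], [0, 0, 0], 0]
    - [[0, 0, -0.1], [0, 0, 0], 0]
    - [[0, 0, 0], [0, 0, 0], 0]
    - [[0, 0, 0], [0, 0, 0], 0]

```text
t: 5.75
eef_pos: [551.1, 347.9, 132.3]
tcp_rot: [3.141, 0.001, 2.893]
ft_force: [0.0, -0.6, -4.0]
opening: 0.268
grip_force: 30.0
```

Emit:
move_arm:
  commands:
    - [[0, 0, -0.1], [0, 0, 0], 0]
    - [[0, 0, -0.1], [0, 0, 0], 0]
    - [[0, 0, 0], [0, 0, 0], 0]

```text
t: 6.05
eef_pos: [551.3, 348.0, 131.2]
tcp_rot: [3.14, 0.002, 2.893]
ft_force: [-1.6, -1.0, 7.2]
opening: 0.267
grip_force: 30.0
```

Emit:
move_arm:
  commands:
    - [[0, 0, 0], [0, 0, 0], 0.6]
    - [[0, 0, 0], [0, 0, 0], 0.6]
    - [[0, 0, 0], [0, 0, 0], 0.6]
    - [[0, 0, 0], [0, 0, 0], 0.6]
    - [[0, 0, 2], [0, 0, 0], 0.6]
    - [[0, 0, 3], [0, 0, 0], 0.6]
    - [[0, 0, 3], [0, 0, 0], 0.6]
    - [[-0.5, -3, 0], [0, 0, 0], 0.6]
    - [[-0.5, -4, 0], [0, 0, 0], 0.6]
    - [[-0.5, -4, 0], [0, 0, 0], 0.6]

```text
t: 7.05
eef_pos: [535.4, 236.9, 209.7]
tcp_rot: [3.141, 0.0, 2.894]
ft_force: [1.0, 0.7, 0.3]
opening: 0.601
grip_force: 0.0
```

Emit:
move_arm:
  commands:
    - [[-0.5, -4, 0], [0, 0, 0], 0.6]
    - [[-0.5, -4, 0], [0, 0, 0], 0.6]
    - [[-0.5, -4, 0], [0, 0, 0], 0.6]
    - [[-0.5, -4, 0], [0, 0, 0], 0.6]
    - [[-0.5, -4, 0], [0, 0, 0], 0.6]
    - [[-0.5, -4, 0], [0, 0, 0], 0.6]
    - [[-0.5, -4, 0], [0, 0, 0], 0.6]
    - [[-0.5, -4, 0], [0, 0, 0], 0.6]
    - [[0, -0.8, 0], [0, 0, 0], 0.6]
    - [[0, 0, 0], [0, 0, 0], 0.6]

```text
t: 8.05
eef_pos: [495.9, -91.2, 209.7]
tcp_rot: [3.141, 0.0, 2.89]
ft_force: [-0.4, 1.1, -0.1]
opening: 0.601
grip_force: 0.0
```

Emit:
move_arm:
  commands:
    - [[0, 0, -3], [0, 0, 0], 0.6]
    - [[0, 0, -3], [0, 0, 0], 0.6]
    - [[0, 0, -3], [0, 0, 0], 0.6]
    - [[0, 0, -2], [0, 0, 0], 0.6]
    - [[0, 0, -1.1], [0, 0, 0], 0.6]
    - [[0, 0, 0], [0, 0, 0], 0]
    - [[0, 0, 0], [0, 0, 0], 0]
    - [[0, 0, 0], [0, 0, 0], 0]
    - [[0, 0, 0], [0, 0, 0], 0]
    - [[0, 0, 0], [0, 0, 0], 0]

```text
t: 9.05
eef_pos: [496.1, -90.4, 89.3]
tcp_rot: [-3.142, 0.001, 2.893]
ft_force: [-0.4, -0.8, 4.5]
opening: 0.266
grip_force: 30.0
```

Emit:
move_arm:
  commands:
    - [[0, 0, 1], [0, 0, 0], 0]
    - [[0, 0, 2.5], [0, 0, 0], 0]
    - [[0, 0, 3], [0, 0, 0], 0]
    - [[0, 0, 3], [0, 0, 0], 0]
    - [[0, 0, 1.5], [0, 0, 0], 0]
    - [[0, 0, 0], [0, 0, 0], 0]

```text
t: 9.65
eef_pos: [496.4, -90.4, 200.9]
tcp_rot: [-3.141, 0.004, 2.893]
ft_force: [-0.1, 0.0, -4.1]
opening: 0.269
grip_force: 29.9
```

Emit:
move_arm:
  commands:
    - [[-0.4, 1.5, 0], [0, 0, 0], 0]
    - [[-0.4, 3, 0], [0, 0, 0], 0]
    - [[-0.4, 3.5, 0], [0, 0, 0], 0]
    - [[-0.4, 3.5, 0], [0, 0, 0], 0]
    - [[-0.4, 3.5, 0], [0, 0, 0], 0]
    - [[-0.4, 3.5, 0], [0, 0, 0], 0]
    - [[-0.4, 3.5, 0], [0, 0, 0], 0]
    - [[-0.4, 3.5, 0], [0, 0, 0], 0]
    - [[-0.4, 3.5, 0], [0, 0, 0], 0]
    - [[-0.4, 3.5, 0], [0, 0, 0], 0]

```text
t: 10.65
eef_pos: [454.2, 236.5, 197.4]
tcp_rot: [-3.14, -0.002, 2.893]
ft_force: [0.8, 0.2, -4.7]
opening: 0.269
grip_force: 29.9
```

Emit:
move_arm:
  commands:
    - [[-0.4, 3.5, 0], [0, 0, 0], 0]
    - [[-0.4, 3.5, 0], [0, 0, 0], 0]
    - [[-0.4, 3, 0], [0, 0, 0], 0]
    - [[-0.3, 1.1, 0], [0, 0, 0], 0]
    - [[0, 0, -2.5], [0, 0, 0], 0]
    - [[0, 0, -3], [0, 0, 0], 0]
    - [[0, 0, -2.5], [0, 0, 0], 0]
    - [[0, 0, -1], [0, 0, 0], 0]
    - [[0, 0, -0.6], [0, 0, 0], 0]
    - [[0, 0, 0], [0, 0, 0], 0]

```text
t: 11.65
eef_pos: [440.8, 345.7, 102.6]
tcp_rot: [-3.141, -0.0, 2.893]
ft_force: [-0.2, 0.1, -5.2]
opening: 0.269
grip_force: 30.0
```

Emit:
move_arm:
  commands:
    - [[0, 0, -0.2], [0, 0, 0], 0]
    - [[0, 0, -0.1], [0, 0, 0], 0]
    - [[0, 0, 0], [0, 0, 0], 0]

```text
t: 11.95
eef_pos: [441.4, 346.1, 101.0]
tcp_rot: [3.14, 0.002, 2.893]
ft_force: [-1.4, 0.4, 4.4]
opening: 0.268
grip_force: 30.0
```

Emit:
move_arm:
  commands:
    - [[0, 0, 0], [0, 0, 0], 0.6]
    - [[0, 0, 0], [0, 0, 0], 0.6]
    - [[0, 0, 0], [0, 0, 0], 0.6]
    - [[0, 0, 0], [0, 0, 0], 0.6]
    - [[0, 0, 2], [0, 0, 0], 0.6]
    - [[0, 0, 3], [0, 0, 0], 0.6]
    - [[0, 0, 4], [0, 0, 0], 0.6]
    - [[0, 0, 1], [0, 0, 0], 0.6]

```text
t: 12.75
eef_pos: [442.0, 346.4, 203.3]
tcp_rot: [3.138, 0.004, 2.893]
ft_force: [-0.4, -0.2, -0.0]
opening: 0.598
grip_force: 0.0
```

Emit:
move_arm:
  commands:
    - [[1.5, -2.8, 0], [0, 0, -7.6], 1]
    - [[1.5, -2.8, 0], [0, 0, -7.6], 1]
    - [[1.5, -2.8, 0], [0, 0, -7.6], 1]
    - [[1.5, -2.8, 0], [0, 0, -7.6], 1]
    - [[1.5, -2.8, 0], [0, 0, -7.6], 1]
    - [[1.5, -2.8, 0], [0, 0, -7.6], 1]
    - [[1.5, -2.8, 0], [0, 0, -7.6], 1]
    - [[1.5, -2.8, 0], [0, 0, -7.6], 1]
    - [[1.5, -2.8, 0], [0, 0, -7.6], 1]
    - [[1.5, -2.8, 0], [0, 0, -7.6], 1]

```text
t: 13.75
eef_pos: [591.2, 64.5, 199.1]
tcp_rot: [-3.141, -0.0, 1.561]
ft_force: [0.0, 0.8, -0.8]
opening: 0.998
grip_force: 0.0
```

Run:
```python
from h import *
import cv2
s=state();print(s["t"],s["eef_pos"],s["tcp_rot"])
c=camera_info("wrist");i=read_camera("wrist");cv2.imwrite("pics/w2.png",i)
T=np.linalg.inv(c["cam_to_world"])
for p in [(600.6,64,78),(568.8,-100,118),(498.6,-330.9,35)]:
    q=c["K"]@(T[:3,:3]@np.array(p)+T[:3,3]);print(p,(q[:2]/q[2]).round(0))
np.save("c2.npy",c["cam_to_world"])
cv2.imwrite("pics/top2.png",read_camera("top"))
```

```text
13.75 [591.22787169  64.52750639 199.08513384] [-3.14102168e+00 -2.92876321e-05  1.56082809e+00]
(600.6, 64, 78) [262. 187.]
(568.8, -100, 118) [230. 365.]
(498.6, -330.9, 35) [189. 451.]
```

View pics/w2.png

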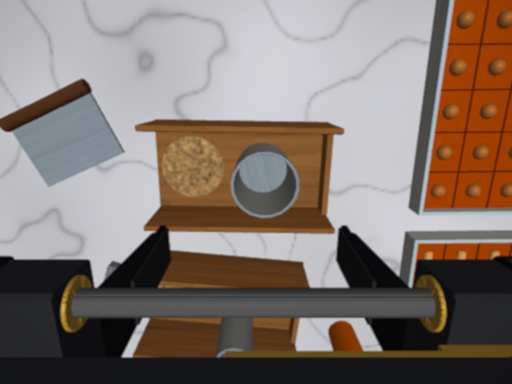

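View pics/top2.png

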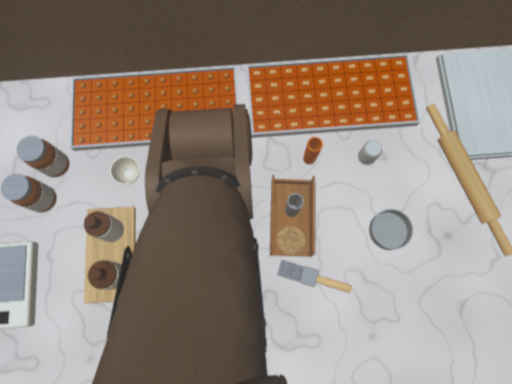

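The wrist view shows the middle mould's rim at (265,183), about 3 mm in +x and +y from my estimate. The top view shows both canisters upright on the board at (98,222) and (102,272).

Emit:
move_arm:
  commands:
    - [[1.2, 0.2, -3], [0, 0, 0.5], 1]
    - [[0, 0, -3], [0, 0, 0], 1]
    - [[0, 0, -3], [0, 0, 0], 1]
    - [[0, 0, -3], [0, 0, 0], 1]
    - [[0, 0, -2], [0, 0, 0], 1]
    - [[0, 0, -0.9], [0, 0, 0], 1]
    - [[0, 0, 0], [0, 0, 0], 0]
    - [[0, 0, 0], [0, 0, 0], 0]
    - [[0, 0, 0], [0, 0, 0], 0]
    - [[0, 0, 0], [0, 0, 0], 0]

```text
t: 14.85
eef_pos: [603.3, 67.9, 51.7]
tcp_rot: [3.14, -0.0, 1.575]
ft_force: [-0.6, -0.2, 0.6]
opening: 0.717
grip_force: 0.0
```

Emit:
move_arm:
  commands:
    - [[0, 0, 1], [0, 0, 0], 0]
    - [[0, 0, 3], [0, 0, 0], 0]
    - [[0, 0, 3], [0, 0, 0], 0]
    - [[0, 0, 4], [0, 0, 0], 0]
    - [[0, 0, 4], [0, 0, 0], 0]
    - [[0, 0, 1], [0, 0, 0], 0]
    - [[0, 0, 0], [0, 0, 0], 0]

```text
t: 15.55
eef_pos: [603.3, 67.8, 212.8]
tcp_rot: [3.138, 0.0, 1.575]
ft_force: [-0.4, -0.5, -2.1]
opening: 0.663
grip_force: 30.0
```

Emit:
move_arm:
  commands:
    - [[-0.9, -3, 0], [0, 0, 0], 0]
    - [[-0.9, -3.5, 0], [0, 0, 0], 0]
    - [[-0.9, -3.5, 0], [0, 0, 0], 0]
    - [[-0.9, -3.5, 0], [0, 0, 0], 0]
    - [[-0.9, -3.5, 0], [0, 0, 0], 0]
    - [[-0.9, -3.5, 0], [0, 0, 0], 0]
    - [[-0.9, -3.5, 0], [0, 0, 0], 0]
    - [[-0.9, -3.5, 0], [0, 0, 0], 0]
    - [[-0.9, -3.5, 0], [0, 0, 0], 0]
    - [[-0.9, -3.5, 0], [0, 0, 0], 0]

```text
t: 16.55
eef_pos: [511.7, -278.3, 208.9]
tcp_rot: [-3.139, -0.002, 1.575]
ft_force: [1.0, 1.1, -0.8]
opening: 0.661
grip_force: 30.0
```

Emit:
move_arm:
  commands:
    - [[-0.9, -3.2, 0], [0, 0, 0], 0]
    - [[-0.4, -2, 0], [0, 0, 0], 0]
    - [[0, 0, 0], [0, 0, 0], 0]
    - [[0, 0, 0], [0, 0, 0], 0]

```text
t: 16.95
eef_pos: [499.3, -328.8, 209.2]
tcp_rot: [-3.14, -0.002, 1.574]
ft_force: [0.2, -0.2, -0.0]
opening: 0.664
grip_force: 30.0
```

Run:
```python
from h import *
import cv2
s=state();print(s["t"],s["eef_pos"],s["tcp_rot"])
c=camera_info("wrist");i=read_camera("wrist");cv2.imwrite("pics/w3.png",i)
T=np.linalg.inv(c["cam_to_world"])
for p in [(500,-329,35),(568.8,-100,118)]:
    q=c["K"]@(T[:3,:3]@np.array(p)+T[:3,3]);print(p,(q[:2]/q[2]).round(0))
```

```text
16.95 [ 499.29937958 -328.79568012  209.19387653] [-3.13978524e+00 -1.81318141e-03  1.57413683e+00]
(500, -329, 35) [253. 174.]
(568.8, -100, 118) [ 362. -146.]
```

View pics/w3.png

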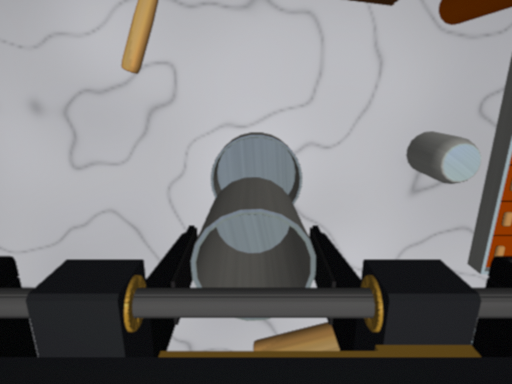

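The wrist view shows the tin's rim centred near (256,177), about 3 mm in +x and −y from the prediction. The mould is held upright above it.

Emit:
move_arm:
  commands:
    - [[0.3, -0.2, -3], [0, 0, 0], 0]
    - [[0, 0, -3], [0, 0, 0], 0]
    - [[0, 0, -3], [0, 0, 0], 0]
    - [[0, 0, -3], [0, 0, 0], 0]
    - [[0, 0, -2], [0, 0, 0], 0]
    - [[0, 0, -1], [0, 0, 0], 0]
    - [[0, 0, -0.6], [0, 0, 0], 0]
    - [[0, 0, -0.2], [0, 0, 0], 0]
    - [[0, 0, 0], [0, 0, 0], 0]

```text
t: 17.9
eef_pos: [503.2, -331.2, 53.3]
tcp_rot: [3.141, 0.001, 1.575]
ft_force: [-0.2, 0.2, -1.0]
opening: 0.66
grip_force: 30.0
```

Emit:
move_arm:
  commands:
    - [[0, 0, -0.2], [0, 0, 0], 0]
    - [[0, 0, -0.1], [0, 0, 0], 0]
    - [[0, 0, 0], [0, 0, 0], 0]

```text
t: 18.2
eef_pos: [503.3, -331.7, 52.5]
tcp_rot: [3.139, 0.002, 1.575]
ft_force: [-5.2, 2.8, 20.0]
opening: 0.658
grip_force: 30.0
```

Emit:
move_arm:
  commands:
    - [[0, 0, 0.1], [0, 0, 0], 0]
    - [[0, 0, 0], [0, 0, 0], 1]
    - [[0, 0, 0], [0, 0, 0], 1]
    - [[0, 0, 0], [0, 0, 0], 1]
    - [[0, 0, 0], [0, 0, 0], 1]
    - [[0, 0, 2], [0, 0, 0], 1]
    - [[0, 0, 3], [0, 0, 0], 1]
    - [[0, 0, 5], [0, 0, 0], 1]
    - [[0, 0, 5], [0, 0, 0], 1]
    - [[0, 0, 0], [0, 0, 0], 1]

```text
t: 19.2
eef_pos: [504.8, -332.6, 207.0]
tcp_rot: [3.134, 0.007, 1.575]
ft_force: [0.1, -0.5, -0.7]
opening: 1.0
grip_force: 0.0
```

Run:
```python
from h import *
import cv2
s=state();print(s["t"],s["eef_pos"],s["tcp_rot"])
c=camera_info("wrist");i=read_camera("wrist");cv2.imwrite("pics/w4.png",i)
T=np.linalg.inv(c["cam_to_world"])
for p in [(503,-331.5,35),(503,-331.5,75)]:
    q=c["K"]@(T[:3,:3]@np.array(p)+T[:3,3]);print(p,(q[:2]/q[2]).round(0))
```

```text
19.2 [ 504.75295956 -332.64404202  207.03467297] [3.13366298 0.00651454 1.57512969]
(503, -331.5, 35) [249. 172.]
(503, -331.5, 75) [249. 182.]
```

View pics/w4.png

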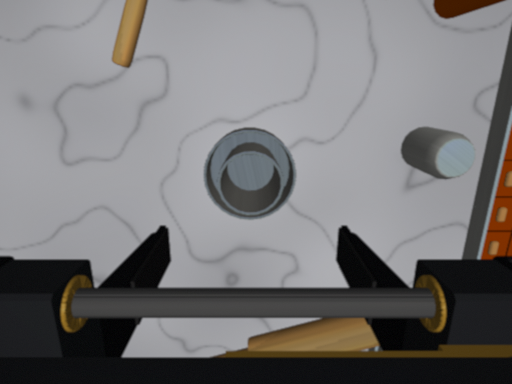

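The middle mould stands in the tin, rim at (250,182) as predicted. Next is the narrow mould.

Emit:
move_arm:
  commands:
    - [[0.9, 3.3, 0], [0, 0, 0], 0.8]
    - [[0.9, 3.3, 0], [0, 0, 0], 0.8]
    - [[0.9, 3.3, 0], [0, 0, 0], 0.8]
    - [[0.9, 3.3, 0], [0, 0, 0], 0.8]
    - [[0.9, 3.3, 0], [0, 0, 0], 0.8]
    - [[0.9, 3.3, 0], [0, 0, 0], 0.8]
    - [[1.2, 3.7, 0], [0, 0, 0], 0.8]
    - [[0, 0, 0], [0, 0, 0], 0.8]
    - [[0, 0, 0], [0, 0, 0], 0.8]

```text
t: 20.15
eef_pos: [568.6, -95.5, 199.4]
tcp_rot: [-3.14, -0.0, 1.577]
ft_force: [-0.4, -0.3, -0.8]
opening: 0.799
grip_force: 0.0
```

Run:
```python
from h import *
import cv2
s=state();print(s["t"],s["eef_pos"],s["tcp_rot"])
c=camera_info("wrist");i=read_camera("wrist");cv2.imwrite("pics/w5.png",i)
T=np.linalg.inv(c["cam_to_world"])
for p in [(570,-97,118),(570,-97,6)]:
    q=c["K"]@(T[:3,:3]@np.array(p)+T[:3,3]);print(p,(q[:2]/q[2]).round(0))
```

```text
20.15 [568.60771937 -95.54083862 199.43207869] [-3.13983247e+00 -3.72644215e-04  1.57683946e+00]
(570, -97, 118) [254. 202.]
(570, -97, 6) [254. 171.]
```

View pics/w5.png

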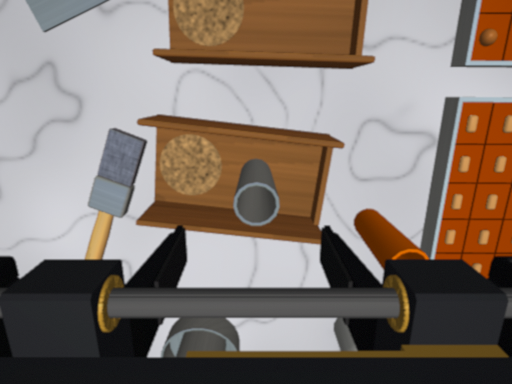

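The rim is at (257,202), so I shift 3 mm in x and grip.

Emit:
move_arm:
  commands:
    - [[0.3, -0.1, -3], [0, 0, 0], 0.8]
    - [[0, 0, -3], [0, 0, 0], 0.8]
    - [[0, 0, -3], [0, 0, 0], 0.8]
    - [[0, 0, -2], [0, 0, 0], 0.8]
    - [[0, 0, -0.1], [0, 0, 0], 0.5]
    - [[0, 0, 0], [0, 0, 0], 0]
    - [[0, 0, 0], [0, 0, 0], 0]
    - [[0, 0, 0], [0, 0, 0], 0]
    - [[0, 0, 0], [0, 0, 0], 0]
    - [[0, 0, 0], [0, 0, 0], 0]

```text
t: 21.2
eef_pos: [572.0, -97.3, 90.4]
tcp_rot: [3.141, 0.0, 1.575]
ft_force: [-1.7, -0.1, 4.7]
opening: 0.393
grip_force: 30.0
```

Emit:
move_arm:
  commands:
    - [[0, 0, 0], [0, 0, 0], 0]
    - [[0, 0, 1], [0, 0, 0], 0]
    - [[0, 0, 2], [0, 0, 0], 0]
    - [[0, 0, 3], [0, 0, 0], 0]
    - [[0, 0, 4], [0, 0, 0], 0]
    - [[0, 0, 4], [0, 0, 0], 0]
    - [[0, 0, 0], [0, 0, 0], 0]

```text
t: 21.9
eef_pos: [573.6, -97.6, 235.4]
tcp_rot: [3.133, 0.002, 1.575]
ft_force: [-0.7, 1.0, -1.4]
opening: 0.392
grip_force: 30.0
```

Emit:
move_arm:
  commands:
    - [[-0.7, -2, 0], [0, 0, 0], 0]
    - [[-0.9, -3, 0], [0, 0, 0], 0]
    - [[-0.9, -3.2, 0], [0, 0, 0], 0]
    - [[-0.9, -3.2, 0], [0, 0, 0], 0]
    - [[-0.9, -3.2, 0], [0, 0, 0], 0]
    - [[-0.9, -3.2, 0], [0, 0, 0], 0]
    - [[-0.9, -3.1, 0], [0, 0, 0], 0]
    - [[-0.7, -2.4, 0], [0, 0, 0], 0]
    - [[0, 0, 0], [0, 0, 0], 0]
    - [[0, 0, 0], [0, 0, 0], 0]

```text
t: 22.9
eef_pos: [503.6, -330.1, 229.2]
tcp_rot: [-3.141, -0.001, 1.574]
ft_force: [0.4, 0.3, -1.2]
opening: 0.391
grip_force: 30.0
```

Run:
```python
from h import *
import cv2
s=state();print(s["t"],s["eef_pos"],s["tcp_rot"])
a=read_camera("scene")[100:250,100:300];cv2.imwrite("pics/s2.png",cv2.resize(a,None,fx=3.5,fy=3.5,interpolation=2))
```

```text
22.9 [ 503.56366618 -330.09919843  229.23226342] [-3.14109650e+00 -7.77975105e-04  1.57400374e+00]
```

View pics/s2.png

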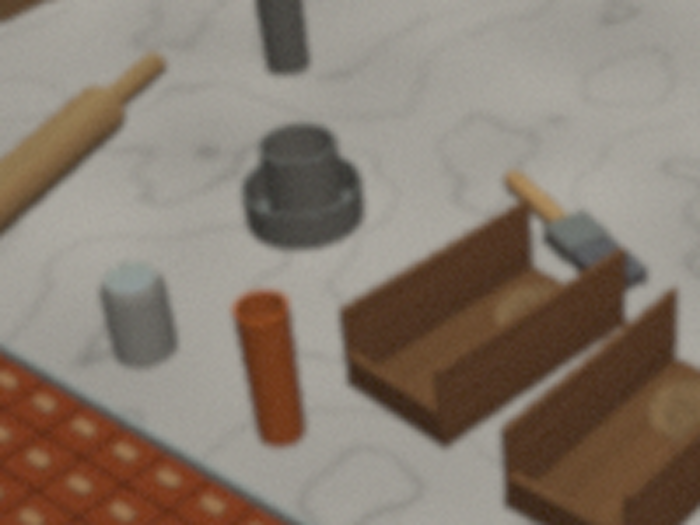

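The crop shows the middle mould in the tin at (300,165) and the narrow mould hanging upright above it at (285,35). Both bays are empty, with the cork spots visible.

Emit:
move_arm:
  commands:
    - [[0, -0.1, -3], [0, 0, 0], 0]
    - [[0, 0, -3], [0, 0, 0], 0]
    - [[0, 0, -2.5], [0, 0, 0], 0]
    - [[0, 0, -2], [0, 0, 0], 0]
    - [[0, 0, -1.5], [0, 0, 0], 0]
    - [[0, 0, -1], [0, 0, 0], 0]
    - [[0, 0, -0.5], [0, 0, 0], 0]
    - [[0, 0, 0], [0, 0, 0], 0]
    - [[0, 0, 0], [0, 0, 0], 0]

```text
t: 23.85
eef_pos: [504.2, -331.2, 95.3]
tcp_rot: [3.141, 0.001, 1.575]
ft_force: [-0.7, 0.4, -1.0]
opening: 0.394
grip_force: 30.0
```

Emit:
move_arm:
  commands:
    - [[0, 0, -0.2], [0, 0, 0], 0]
    - [[0, 0, 0], [0, 0, 0], 0]
    - [[0, 0, 0], [0, 0, 0], 0]

```text
t: 24.15
eef_pos: [503.9, -331.3, 92.9]
tcp_rot: [3.141, 0.0, 1.575]
ft_force: [-0.6, -0.4, -1.3]
opening: 0.387
grip_force: 30.0
```

Emit:
move_arm:
  commands:
    - [[0, 0, -0.1], [0, 0, 0], 0]
    - [[0, 0, -0.1], [0, 0, 0], 0]
    - [[0, 0, 0], [0, 0, 0], 0]

```text
t: 24.45
eef_pos: [503.8, -331.2, 90.5]
tcp_rot: [-3.142, -0.0, 1.575]
ft_force: [0.4, 0.2, -0.7]
opening: 0.391
grip_force: 30.0
```

Emit:
move_arm:
  commands:
    - [[0, 0, -0.1], [0, 0, 0], 0]
    - [[0, 0, 0], [0, 0, 0], 0]

```text
t: 24.65
eef_pos: [504.0, -331.5, 90.4]
tcp_rot: [3.141, 0.001, 1.575]
ft_force: [-1.4, -0.2, 5.4]
opening: 0.391
grip_force: 30.0
```

Emit:
move_arm:
  commands:
    - [[0, 0, 0], [0, 0, 0], 0.8]
    - [[0, 0, 0], [0, 0, 0], 0.8]
    - [[0, 0, 0], [0, 0, 0], 0.8]
    - [[0, 0, 0], [0, 0, 0], 0.8]
    - [[0, 0, 2], [0, 0, 0], 0.8]
    - [[0, 0, 3], [0, 0, 0], 0.8]
    - [[0, 0, 4], [0, 0, 0], 0.8]
    - [[0, 0, 4], [0, 0, 0], 0.8]
    - [[0, 2, 0], [0, 0, 0], 0.6]
    - [[0.3, 4, 0], [0, 0, 0], 0.6]

```text
t: 25.65
eef_pos: [506.8, -271.9, 220.1]
tcp_rot: [3.14, 0.001, 1.573]
ft_force: [0.5, 0.9, -0.4]
opening: 0.683
grip_force: 0.0
```

Emit:
move_arm:
  commands:
    - [[0.3, 4, 0], [0, 0, 0], 0.6]
    - [[0.3, 4, 0], [0, 0, 0], 0.6]
    - [[0.3, 4, 0], [0, 0, 0], 0.6]
    - [[0.3, 4, 0], [0, 0, 0], 0.6]
    - [[0.3, 4, 0], [0, 0, 0], 0.6]
    - [[0.3, 4, 0], [0, 0, 0], 0.6]
    - [[0.3, 4, 0], [0, 0, 0], 0.6]
    - [[0.3, 4, 0], [0, 0, 0], 0.6]
    - [[0.3, 4, 0], [0, 0, 0], 0.6]
    - [[0.3, 4, 0], [0, 0, 0], 0.6]

```text
t: 26.65
eef_pos: [536.2, 130.8, 219.0]
tcp_rot: [-3.141, 0.0, 1.575]
ft_force: [1.3, -0.5, -0.1]
opening: 0.603
grip_force: 0.0
```

Emit:
move_arm:
  commands:
    - [[0.3, 4, 0], [0, 0, 0], 0.6]
    - [[0.3, 4, 0], [0, 0, 0], 0.6]
    - [[0.3, 4, 0], [0, 0, 0], 0.6]
    - [[0.3, 4, 0], [0, 0, 0], 0.6]
    - [[0.2, 4, 0], [0, 0, 0], 0.6]
    - [[0, 1.8, 0], [0, 0, 0], 0.6]
    - [[0, 0, 0], [0, 0, 0], 0.6]
    - [[0, 0, 0], [0, 0, 0], 0.6]

```text
t: 27.45
eef_pos: [550.4, 346.2, 219.0]
tcp_rot: [-3.141, 0.001, 1.576]
ft_force: [0.2, 0.4, 0.2]
opening: 0.6
grip_force: 0.0
```

Run:
```python
from h import *
import cv2
s=state();print(s["t"],s["eef_pos"],s["tcp_rot"])
c=camera_info("wrist");i=read_camera("wrist")
T=np.linalg.inv(c["cam_to_world"])
for p in [(551,348,161),(441.4,346,131)]:
    q=c["K"]@(T[:3,:3]@np.array(p)+T[:3,3]);print(p,(q[:2]/q[2]).round(0))
a=read_camera("scene")[120:200,140:240];a=cv2.resize(a,None,fx=3.84,fy=4.8,interpolation=2)[:384]
cv2.imwrite("pics/w6.png",np.hstack([i[:,:400],a]))
```

```text
27.45 [550.43813129 346.19873516 219.01283184] [-3.14072613e+00  7.89517779e-04  1.57557574e+00]
(551, 348, 161) [253. 208.]
(441.4, 346, 131) [120. 197.]
```

View pics/w6.png

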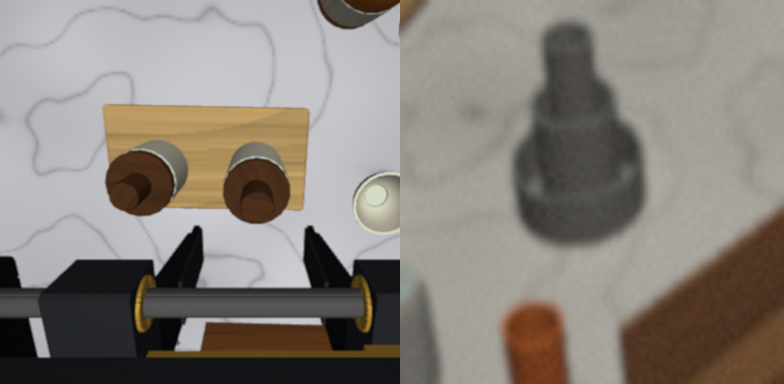

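The right panel shows the nest of three standing upright. In the left panel the tall knob is at (257,207). Now I put the tall canister back.

Emit:
move_arm:
  commands:
    - [[0.1, 0.2, -3], [0, 0, 0], 0.6]
    - [[0, 0, -3], [0, 0, 0], 0.6]
    - [[0, 0, -2], [0, 0, 0], 0.6]
    - [[0, 0, -0.7], [0, 0, 0], 0.6]
    - [[0, 0, 0], [0, 0, 0], 0]
    - [[0, 0, 0], [0, 0, 0], 0]
    - [[0, 0, 0], [0, 0, 0], 0]
    - [[0, 0, 0], [0, 0, 0], 0]
    - [[0, 0, 0], [0, 0, 0], 0]
    - [[0, 0, 0], [0, 0, 0], 0]

```text
t: 28.55
eef_pos: [552.4, 349.0, 133.4]
tcp_rot: [3.14, -0.001, 1.575]
ft_force: [1.3, -0.6, 4.7]
opening: 0.265
grip_force: 30.0
```

Emit:
move_arm:
  commands:
    - [[0, 0, 1], [0, 0, 0], 0]
    - [[0, 0, 2.5], [0, 0, 0], 0]
    - [[0, 0, 2.5], [0, 0, 0], 0]
    - [[0, 0, 2.5], [0, 0, 0], 0]
    - [[0, 0, 1.5], [0, 0, 0], 0]
    - [[-0.1, -1.5, 0], [0, 0, 0], 0]
    - [[-0.3, -2.5, 0], [0, 0, 0], 0]
    - [[-0.3, -3, 0], [0, 0, 0], 0]
    - [[-0.3, -3, 0], [0, 0, 0], 0]
    - [[-0.3, -3, 0], [0, 0, 0], 0]

```text
t: 29.55
eef_pos: [537.7, 216.8, 231.7]
tcp_rot: [-3.139, 0.001, 1.575]
ft_force: [0.5, 0.5, -4.2]
opening: 0.27
grip_force: 30.0
```

Emit:
move_arm:
  commands:
    - [[-0.3, -3, 0], [0, 0, 0], 0]
    - [[-0.3, -3, 0], [0, 0, 0], 0]
    - [[-0.3, -3, 0], [0, 0, 0], 0]
    - [[-0.3, -3, 0], [0, 0, 0], 0]
    - [[-0.3, -2, 0], [0, 0, 0], 0]
    - [[-0.3, -1, 0], [0, 0, 0], 0]
    - [[0, 0, 0], [0, 0, 0], 0]
    - [[0, 0, 0], [0, 0, 0], 0]

```text
t: 30.35
eef_pos: [520.7, 69.1, 232.5]
tcp_rot: [-3.141, -0.0, 1.575]
ft_force: [0.2, 0.8, -4.1]
opening: 0.269
grip_force: 30.0
```

Emit:
move_arm:
  commands:
    - [[0.2, -0.1, -2], [0, 0, 0], 0]
    - [[0, 0, -3], [0, 0, 0], 0]
    - [[0, 0, -2.5], [0, 0, 0], 0]
    - [[0, 0, -2], [0, 0, 0], 0]
    - [[0, 0, -1], [0, 0, 0], 0]
    - [[0, 0, -0.3], [0, 0, 0], 0]
    - [[0, 0, -0.2], [0, 0, 0], 0]
    - [[0, 0, 0], [0, 0, 0], 0]
    - [[0, 0, 0], [0, 0, 0], 0]

```text
t: 31.25
eef_pos: [523.2, 67.9, 123.4]
tcp_rot: [3.14, -0.0, 1.575]
ft_force: [0.1, -0.2, -4.0]
opening: 0.264
grip_force: 30.0
```

Emit:
move_arm:
  commands:
    - [[0, 0, -0.1], [0, 0, 0], 0]
    - [[0, 0, 0], [0, 0, 0], 0]

```text
t: 31.45
eef_pos: [523.0, 67.8, 121.9]
tcp_rot: [3.141, -0.0, 1.575]
ft_force: [-0.4, 0.7, -4.0]
opening: 0.267
grip_force: 30.0
```

Emit:
move_arm:
  commands:
    - [[0, 0, -0.1], [0, 0, 0], 0]
    - [[0, 0, 0], [0, 0, 0], 0]

```text
t: 31.65
eef_pos: [523.3, 67.7, 121.3]
tcp_rot: [3.14, 0.0, 1.575]
ft_force: [0.5, 0.4, 4.4]
opening: 0.269
grip_force: 30.0
```

Emit:
move_arm:
  commands:
    - [[0, 0, 0], [0, 0, 0], 0.6]
    - [[0, 0, 0], [0, 0, 0], 0.6]
    - [[0, 0, 0], [0, 0, 0], 0.6]
    - [[0, 0, 0], [0, 0, 0], 0.6]
    - [[0, 0, 2], [0, 0, 0], 0.6]
    - [[0, 0, 3], [0, 0, 0], 0.6]
    - [[0, 0, 3], [0, 0, 0], 0.6]
    - [[0, 0, 1], [0, 0, 0], 0.6]
    - [[-0.8, 2.5, 0], [0, 0, 0], 0.6]

```text
t: 32.55
eef_pos: [516.0, 91.6, 211.8]
tcp_rot: [3.138, 0.0, 1.573]
ft_force: [-0.1, -0.0, -1.1]
opening: 0.603
grip_force: 0.0
```

Emit:
move_arm:
  commands:
    - [[-0.9, 3.2, 0], [0, 0, 0], 0.6]
    - [[-0.9, 3.2, 0], [0, 0, 0], 0.6]
    - [[-0.9, 3.2, 0], [0, 0, 0], 0.6]
    - [[-0.9, 3.2, 0], [0, 0, 0], 0.6]
    - [[-0.9, 3.2, 0], [0, 0, 0], 0.6]
    - [[-0.9, 3.2, 0], [0, 0, 0], 0.6]
    - [[-0.9, 3.2, 0], [0, 0, 0], 0.6]
    - [[-0.9, 3, 0], [0, 0, 0], 0.6]
    - [[0, 0, 0], [0, 0, 0], 0.6]
    - [[0, 0, 0], [0, 0, 0], 0.6]

```text
t: 33.55
eef_pos: [442.4, 346.9, 209.8]
tcp_rot: [-3.141, 0.001, 1.577]
ft_force: [-0.4, 0.2, -0.7]
opening: 0.603
grip_force: 0.0
```

Down to z≈101 and grip.

Emit:
move_arm:
  commands:
    - [[0, 0, -3], [0, 0, 0], 0.6]
    - [[0, 0, -3], [0, 0, 0], 0.6]
    - [[0, 0, -3], [0, 0, 0], 0.6]
    - [[0, 0, -1.7], [0, 0, 0], 0.6]
    - [[0, 0, 0], [0, 0, 0], 0.6]
    - [[0, 0, 0], [0, 0, 0], 0]
    - [[0, 0, 0], [0, 0, 0], 0]
    - [[0, 0, 0], [0, 0, 0], 0]
    - [[0, 0, 0], [0, 0, 0], 0]
    - [[0, 0, 0], [0, 0, 0], 0]

```text
t: 34.55
eef_pos: [442.9, 346.9, 104.2]
tcp_rot: [3.141, -0.0, 1.575]
ft_force: [-0.9, 0.5, 4.7]
opening: 0.269
grip_force: 30.0
```

Emit:
move_arm:
  commands:
    - [[0, 0, 1], [0, 0, 0], 0]
    - [[0, 0, 2.5], [0, 0, 0], 0]
    - [[0, 0, 3], [0, 0, 0], 0]
    - [[0, 0, 3], [0, 0, 0], 0]
    - [[0, 0, 3], [0, 0, 0], 0]
    - [[0, 0, 1.5], [0, 0, 0], 0]
    - [[0, 0, 0], [0, 0, 0], 0]

```text
t: 35.25
eef_pos: [443.2, 347.1, 246.0]
tcp_rot: [3.138, -0.002, 1.575]
ft_force: [0.7, -0.3, -5.1]
opening: 0.268
grip_force: 30.0
```

Emit:
move_arm:
  commands:
    - [[0, -1.5, 0], [0, 0, 0], 0]
    - [[0, -3, 0], [0, 0, 0], 0]
    - [[0, -3.5, 0], [0, 0, 0], 0]
    - [[0, -3.5, 0], [0, 0, 0], 0]
    - [[0, -3.5, 0], [0, 0, 0], 0]
    - [[0, -3.5, 0], [0, 0, 0], 0]
    - [[0, -3.5, 0], [0, 0, 0], 0]
    - [[0, -3.5, 0], [0, 0, 0], 0]
    - [[0, -3.5, 0], [0, 0, 0], 0]
    - [[0, -3.5, 0], [0, 0, 0], 0]

```text
t: 36.25
eef_pos: [441.6, 20.0, 242.6]
tcp_rot: [-3.139, -0.0, 1.575]
ft_force: [0.2, -0.0, -4.6]
opening: 0.266
grip_force: 30.0
```

Emit:
move_arm:
  commands:
    - [[0.5, -3.5, 0], [0, 0, 0], 0]
    - [[1.5, -3.5, 0], [0, 0, 0], 0]
    - [[1.5, -2.5, 0], [0, 0, 0], 0]
    - [[1.2, -1.2, 0], [0, 0, 0], 0]
    - [[0.6, 0, 0], [0, 0, 0], 0]
    - [[0, 0, 0], [0, 0, 0], 0]
    - [[0, 0, 0], [0, 0, 0], 0]

```text
t: 36.95
eef_pos: [495.2, -84.2, 243.2]
tcp_rot: [-3.14, -0.001, 1.576]
ft_force: [-0.8, 0.4, -5.2]
opening: 0.27
grip_force: 30.0
```

Emit:
move_arm:
  commands:
    - [[0.1, -0.6, -2], [0, 0, 0], 0]
    - [[0, 0, -3], [0, 0, 0], 0]
    - [[0, 0, -3], [0, 0, 0], 0]
    - [[0, 0, -3], [0, 0, 0], 0]
    - [[0, 0, -2], [0, 0, 0], 0]
    - [[0, 0, -1], [0, 0, 0], 0]
    - [[0, 0, -0.6], [0, 0, 0], 0]
    - [[0, 0, -0.3], [0, 0, 0], 0]
    - [[0, 0, 0], [0, 0, 0], 0]
    - [[0, 0, 0], [0, 0, 0], 0]

```text
t: 37.95
eef_pos: [497.2, -91.3, 95.4]
tcp_rot: [3.14, 0.0, 1.575]
ft_force: [-0.0, -0.4, -4.8]
opening: 0.266
grip_force: 30.0
```

Emit:
move_arm:
  commands:
    - [[0, 0, -0.1], [0, 0, 0], 0]
    - [[0, 0, 0], [0, 0, 0], 0]

```text
t: 38.15
eef_pos: [497.0, -91.3, 93.9]
tcp_rot: [3.141, 0.0, 1.575]
ft_force: [-0.1, -0.2, -4.7]
opening: 0.267
grip_force: 30.0
```

Emit:
move_arm:
  commands:
    - [[0, 0, -0.1], [0, 0, 0], 0]
    - [[0, 0, -0.1], [0, 0, 0], 0]
    - [[0, 0, 0], [0, 0, 0], 0]

```text
t: 38.45
eef_pos: [497.0, -91.3, 92.2]
tcp_rot: [3.141, 0.0, 1.575]
ft_force: [-3.0, 0.2, 4.0]
opening: 0.27
grip_force: 30.0
```

Contact. Release and retreat upward, back toward the base and over to the board side, clear of the top view.

Emit:
move_arm:
  commands:
    - [[0, 0, 0], [0, 0, 0], 0.6]
    - [[0, 0, 0], [0, 0, 0], 0.6]
    - [[0, 0, 0], [0, 0, 0], 0.6]
    - [[0, 0, 0], [0, 0, 0], 0.6]
    - [[0, 0, 2], [0, 0, 0], 0.6]
    - [[0, 0, 4], [0, 0, 0], 0.6]
    - [[0, 0, 5], [0, 0, 0], 0.6]
    - [[0, 0, 3], [0, 0, 0], 0.6]
    - [[-0.5, 4, 0], [0, 0, 0], 0.6]
    - [[-0.5, 4, 0], [0, 0, 0], 0.6]

```text
t: 39.45
eef_pos: [487.0, -10.9, 232.6]
tcp_rot: [3.139, 0.0, 1.573]
ft_force: [-0.5, 0.0, 0.7]
opening: 0.602
grip_force: 0.0
```

Emit:
move_arm:
  commands:
    - [[-0.5, 4, 0], [0, 0, 0], 0.6]
    - [[-0.5, 4, 0], [0, 0, 0], 0.6]
    - [[-0.5, 4, 0], [0, 0, 0], 0.6]
    - [[-0.5, 4, 0], [0, 0, 0], 0.6]
    - [[-0.5, 4, 0], [0, 0, 0], 0.6]
    - [[-0.5, 4, 0], [0, 0, 0], 0.6]
    - [[-0.5, 4, 0], [0, 0, 0], 0.6]
    - [[-0.5, 4, 0], [0, 0, 0], 0.6]
    - [[-0.5, 4, 0], [0, 0, 0], 0.6]
    - [[0, 0, 0], [0, 0, 0], 0.6]

```text
t: 40.45
eef_pos: [441.0, 352.4, 231.3]
tcp_rot: [3.141, -0.001, 1.579]
ft_force: [-0.3, -0.9, -0.8]
opening: 0.6
grip_force: 0.0
```

Run:
```python
from h import *
import cv2
s=state();print(s["t"],s["eef_pos"])
t=read_camera("top");o=cv2.imread("pics/top1.png")
f=lambda a:cv2.resize(a[150:270,190:420],None,fx=3.4,fy=2.5*1,interpolation=2)
cv2.imwrite("pics/f.png",np.vstack([f(o),f(t)]))
```

```text
40.45 [441.0010913  352.37232044 231.30062234]
```

View pics/f.png

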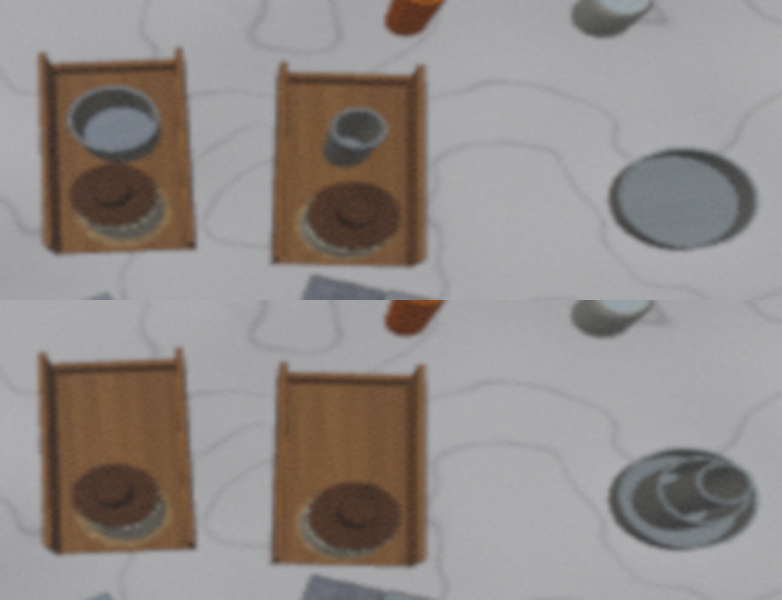

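Before (top half) and after (bottom half): the tall canister lid stays at (114,194→494) and the squat lid goes from (353,214) to (354,518). Both are within about 2 mm of their starting spots, and the nest stands in the tin. I hand in.

```bash
python3 -c "
from cell import env
print(env.job_done())"
```

```text
the job is handed in; nothing more can be done
None
```

I handed the job in at about 40 s: the moulds are nested in the wide tin and both canisters are back within about 2 mm of their spots by the last top-camera picture; the judge's verdict was not returned.

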